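# Swap the odd kiln props and close both settings

## Robot

A 6-joint arm with a two-finger parallel gripper is mounted at the origin on a cart in front of the work surface, level with it; the furniture and walls round the work are solid. World frame = base frame: x ahead of the robot, y to its left, z up, the work surface at z = 0. Lengths are in m, angles in degrees, forces in N, time in s.
With the tool pointing down it reaches from about 0.35 to 0.875 m from the base axis. Payload 4.2 kg.
Tool frame: the origin (TCP) lies midway between the tips of the shut fingers; the grasp point (between the pads) lies 19 mm behind it (r.pinch_z is the distance from the TCP to the grasp point, in m); z points along the fingers, y is the line along which they close (so a half turn about z gives the same grasp; the last joint's range is limited). The gripper opens to 87 mm and grips with 3 to 60 N. Pads are 19 mm wide; open, the fingers measure 117 mm over their backs; the gripper's body (75 mm by 190 mm) begins 51 mm behind the grasp point.
Start: joints at [87.983, 22.042, 0.453, 0, -68.411, -14.817], TCP at [0.181, 0.598, 0.223] pointing down, gripper open.
Joint ranges: [-179.83, 179.83], [-69.29, 118.12], [-61.27, 80.66], [-181.25, 117.63], [-171.15, -9.14], [-177.46, 177.46]. Speed limits (degrees/s): [159.86, 159.86, 180, 180, 180, 180].

## Interface

Orientations are given as a 3x3 rotation matrix whose columns are the frame's x, y, z axes.
In Python, from station import r, imaging, models gives the robot as it stands. The module is installed in compiled form; this text tells all that it offers.
- The arm moves only by the tool apply_moves, never from a script. Its argument "moves" is a list of rows, each a list of 2 entries, a list of its own where there are three numbers: the shift along the tool's x, y, z in m, then the turn about the tool's z in degrees. A call has 1 to 5 rows; each row shifts and turns the commanded pose from where the row before left it, along the tool's axes as they then stand; what a row does not reach is not made up. A row lasts 1/12 s, in which the tool goes at most 41.7 mm and 7.16 degrees, less where a joint would pass 70% of its speed; a pose out of reach is approached as far as the arm can. A call is refused whole if a number of a shift passes 0.0417 or a number of a turn 7.16, either way. A call with a gripper value outside its range is refused whole. "hand" is the finger opening in m, from 0 to 0.087, set as the call begins (left out, the last holds). The fingers move at their own pace and stop on an object; the grip force is fixed at half the most. Time passes only in rows, so rows that do not move let the fingers close. It gives the time, the measured TCP pose, the force, the opening and the grip force at its end, in the units of the state.
- r.sense(): the state, without advancing time (a new reading comes with each control period).
- imaging.capture(name): name is "scene" or "top"; returns a dict with "frame" (384x512x3 uint8, blue, green, red), "intrinsics" (3x3 intrinsics, pixels), "dist" ([k1, k2, p1, p2, k3] as OpenCV has them; the pictures are not rectified), "eye" and "orientation" of the camera in the world. Camera axes: x right, y down, z forward; pixel columns grow to the right and rows downward; lengths in m; the calibration is good to about 2 mm. A picture is of the moment at which its call begins. There is no depth.
- r.finish_job(): hands the job in; it is judged then, once.
Trained networks look in a picture, given as the dict that the camera call returned (one of the last four; its "shot" number tells which), for a name from the list of things; names that differ only in an ending like _2 or _b are one class to them, and where a whole thing is asked for, a point or a joint stands for the part that bears it (a point fixed in the world has none). Each returns a list of dicts, best first, with "confidence" (0 to 1); they miss things now and then, are a little off and sometimes report something else, mostly with a low value. They report only what shows in the picture. A call takes as long as a camera call. They do not tell look-alikes from the thing itself.
- models.cut_out(picture, target): "region" (384x512 bool, what is visible of it) and "extent" ([left, top, width, height] as shares, 0 to 1, of the picture: columns of its width, rows of its height, round what is visible of it).
- models.place_of(picture, target): "at" ([column, row] as shares, 0 to 1, of the picture: columns of its width, rows of its height: a listed point, or the origin of a listed thing).
The state is a dict: "time_s": time; "joints": joint angles; "joint_velocities": joint speeds; "effort": joint torques, N m; "tcp_pos": TCP position; "ee_rot": TCP orientation; "wrist_force": force on the tool from outside, world axes, zero at the start; "moment": the same for the moment, N m; "gripper_width": opening from 0.0 (shut) to 1.0 (fully open); "gripper_force": force on a finger pad.
Only numpy, scipy, OpenCV 4.12 (cv2) and the standard library are available. Lean on these libraries where they do the work, as an engineer would, in place of code of your own. Each camera call takes 0.05 s, during which the arm holds its last target. There are 200 camera calls.

## Task

Two small kiln settings stand half built on the bench, each a base batt with a slab prop at one end and a tube prop at the other, but the two tube props have been mixed up, so in neither setting do the props match in height. Swap the two tube props, standing each upright where the other stood, and then lay on each setting the loose batt of the same length as its base, level on its props and square above the base with its ends and sides in line. Leave the slab props standing in their places and do not disturb the pigment pot and the slip trailer beyond them.

Things in the scene. Friction and masses are not known exactly. Their poses are not given: they have to be found in the camera images.
- base_long: Base of the high setting, fixed: buff kiln batt 210 x 60 x 12 mm, flat on the bench (z = 0), long side along its x. Origin at the centre of its underside. Two red clay skirting tiles stand on edge, fixed, on its middle (to 29 mm from the centre along x, 22 mm along y, 67 mm above the bench). Its tube prop belongs at x = +80 mm on its centre line, its slab prop at x = -80 mm; both 80 mm high.
- base_short: Base of the low setting, fixed: buff kiln batt 170 x 60 x 12 mm, flat on the bench, long side along its x. Origin at the centre of its underside. Flat red clay liner tiles are fixed on its middle (to 31 mm from the centre along x, 25 mm along y, 24 mm above the bench). Its tube prop belongs at x = -60 mm on its centre line, its slab prop at x = +60 mm; both 55 mm high.
- slab_high: Slab prop of the high setting, loose, standing in its right place on the long base: cream block 26 mm (x, along the base) x 54 mm (y, across the base) x 80 mm high, with two dark core holes in its top. Origin at the centre of its underside, z up. Stays where it is.
- slab_low: Slab prop of the low setting, loose, standing in its right place on the short base: like the other, 26 x 54 x 55 mm high. Origin at the centre of its underside, z up. Stays where it is.
- tube_high: High tube prop, loose: upright cream round tube, 30 mm outside, 16 mm bore, 80 mm high, 85 g. Origin at the centre of its underside, z along its axis. At the start it stands wrongly on the short base, at the spot of the low tube prop.
- tube_low: Low tube prop, loose: upright cream round tube, 30 mm outside, 16 mm bore, 55 mm high, 60 g. Origin at the centre of its underside, z along its axis. At the start it stands wrongly on the long base, at the spot of the high tube prop.
- batt_long: Long loose batt, to lie on the high setting: flat buff plate 210 x 60 x 12 mm with rounded edges and a pale wash on top, about 0.3 kg, long side along its x, lying flat on the bench at the start. Origin at the centre of its underside, z up. Can be gripped across its 60 mm width at the middle; either end may point either way.
- batt_short: Short loose batt, to lie on the low setting: like the long one, 170 x 60 x 12 mm, about 0.24 kg. Origin at the centre of its underside, z up.
- pot: Bystander: screw-lid pigment pot, 64 mm diameter, 70 mm high, beyond the work. Origin at the centre of its underside. Not to be moved.
- trailer: Bystander: red bulb-shaped slip trailer with a pale nozzle, 58 mm diameter, 110 mm high, beyond the work. Origin at the centre of its underside. Not to be moved. The strip of bench between the two bases (at least 10 cm wide) is always free.
Things that resemble listed ones, but are neither listed nor needed, are in the scene too. Leave any black, purple or red look-alike of the tube_high alone.

How it is judged (in metres and radians):
At the end, for the whole second after the job is handed in: All four props upright within 12 mm of their spots along and across the bases: high ones on the long base, low ones on the short; each batt on its own setting within 12 mm of its base's centre, underside within 4 mm of the prop tops, level to 0.035 rad, in line to 0.12 rad, at rest (x of tube_high in the frame of base_long between 0.068 and 0.092 m and y of tube_high in the frame of base_long between -0.012 and 0.012 m and z of tube_high in the frame of base_long between 0.008 and 0.016 m and angle between each of tube_high, slab_high, tube_low, slab_low's own z axis and vertical below 0.04 rad and x of slab_high in the frame of base_long between -0.092 and -0.068 m and y of slab_high in the frame of base_long between -0.012 and 0.012 m and z of slab_high in the frame of base_long between 0.008 and 0.016 m and x of batt_long in the frame of base_long between -0.012 and 0.012 m and y of batt_long in the frame of base_long between -0.012 and 0.012 m and z of batt_long in the frame of base_long between 0.088 and 0.096 m and angle between each of batt_long, batt_short's own z axis and vertical below 0.035 rad and angle between the x axis of batt_long and the x axis of base_long, either way round below 0.12 rad and linear speed of each of batt_long, batt_short below 0.01 m/s and angular speed of each of batt_long, batt_short below 0.05 rad/s and x of tube_low in the frame of base_short between -0.072 and -0.048 m and y of tube_low in the frame of base_short between -0.012 and 0.012 m and z of tube_low in the frame of base_short between 0.008 and 0.016 m and x of slab_low in the frame of base_short between 0.048 and 0.072 m and y of slab_low in the frame of base_short between -0.012 and 0.012 m and z of slab_low in the frame of base_short between 0.008 and 0.016 m and x of batt_short in the frame of base_short between -0.012 and 0.012 m and y of batt_short in the frame of base_short between -0.012 and 0.012 m and z of batt_short in the frame of base_short between 0.063 and 0.071 m and angle between the x axis of batt_short and the x axis of base_short, either way round below 0.12 rad); the robot touches nothing.
It fails at once if the pot is moved by more than 3 cm (distance of pot from where it was at the start of the episode above 0.03 m).
It fails at once if the slip trailer is moved by more than 3 cm (distance of trailer from where it was at the start of the episode above 0.03 m).
It also fails if it takes over 122 s, if anything falls off the work surface, if the arm or the gripper's body presses on something with over 40 N, if the wrist force passes 120 N, or if a joint passes its speed limit or range.

## Working session

There is one attempt and no reset: what is moved stays moved. The work goes in short steps, Python scripts to look and compute and a tool call to move; the robot and the scene stay as the last step left them, time stands still between calls to the robot, and variables do not carry over. Pictures are saved under pics/ and viewed, at most 14 in all, crops included, and the job is handed in when it is done.

Besides the shell and the picture viewer there is one more tool, called by a JSON object that holds its "name" and its "arguments". apply_moves: Moves the arm, as the interface text tells. Its arguments: {"type":"object","properties":{"moves":{"type":"array"},"hand":{"type":"number"}},"required":["moves"]}

```bash
mkdir -p pics
cat > h.py <<'E'
import numpy as np, cv2
from station import r, imaging, models
def ray(p,uv):
    u=cv2.undistortPoints(np.array([[uv]],float),p["intrinsics"],np.array(p["dist"],float))[0,0]
    d=np.array(p["orientation"])@np.array([u[0],u[1],1.]); return np.array(p["eye"],float),d/np.linalg.norm(d)
def atz(p,uv,z):
    e,d=ray(p,uv); return e+d*(z-e[2])/d[2]
def proj(p,X):
    R=np.array(p["orientation"]); X=np.atleast_2d(X).astype(float)
    c=(X-np.array(p["eye"]))@R
    return cv2.projectPoints(c.reshape(-1,1,3),np.zeros(3),np.zeros(3),p["intrinsics"],np.array(p["dist"],float))[0][:,0]
def tri(ps,uvs):
    A=np.zeros((3,3));b=np.zeros(3);L=[]
    for p,uv in zip(ps,uvs):
        e,d=ray(p,uv);M=np.eye(3)-np.outer(d,d);A+=M;b+=M@e;L.append((e,d))
    X=np.linalg.solve(A,b);return X,max(np.linalg.norm(np.cross(X-e,d)) for e,d in L)
E
python3 - <<'E'
from h import *
np.set_printoptions(precision=3,suppress=True)
s=imaging.capture("scene");t=imaging.capture("top")
for n,p in(("scene",s),("top",t)):
    cv2.imwrite(f"pics/{n}0.png",cv2.resize(p["frame"],(800,600),interpolation=cv2.INTER_CUBIC)); print(n,np.array(p["eye"]),np.array(p["orientation"]).tolist(), np.array(p["intrinsics"])[0,0])
    for k in "base_long base_short slab_high slab_low tube_high tube_low batt_long batt_short pot trailer".split():
        for d in models.place_of(p,k)[:3]:
            uv=np.array(d["at"])*[512,384]; print(k,round(d["confidence"],2),uv,uv*800/512,atz(p,uv,0),atz(p,uv,.012)[:2])
st=r.sense();print(st["tcp_pos"],np.array(st["ee_rot"]),st["time_s"],r.pinch_z)
E
```

```text
scene [-0.55   0.561  0.717] [[-0.45083890247445974, -0.41977207357194946, 0.7877408776144162], [-0.8924863884190907, 0.22639797474079176, -0.3901435678310175], [-0.01457156485325302, -0.878939908800581, -0.47670987635600093]] 456.4516018294451
base_long 0.94 [218.624 217.114] [341.6  339.24] [0.535 0.141 0.   ] [0.517 0.148]
base_short 0.88 [294.912 197.914] [460.8  309.24] [ 0.527 -0.119  0.   ] [ 0.509 -0.108]
slab_high 0.56 [233.011 226.406] [364.08 353.76] [0.469 0.124 0.   ] [0.452 0.132]
slab_low 0.65 [288.614 188.083] [450.96 293.88] [ 0.594 -0.136  0.   ] [ 0.575 -0.124]
tube_high 0.68 [333.312 192.384] [520.8 300.6] [ 0.499 -0.249  0.   ] [ 0.482 -0.235]
tube_high 0.67 [304.896 202.214] [476.4  315.96] [ 0.489 -0.133  0.   ] [ 0.471 -0.121]
tube_high 0.58 [329.011 214.502] [514.08 335.16] [ 0.392 -0.157  0.   ] [ 0.376 -0.145]
tube_low 0.71 [212.019 201.101] [331.28 314.22] [0.634 0.122 0.   ] [0.614 0.13 ]
batt_long 0.85 [353.792 180.288] [552.8 281.7] [ 0.537 -0.361  0.   ] [ 0.518 -0.346]
batt_short 0.83 [147.814 233.894] [230.96 365.46] [0.546 0.355 0.   ] [0.528 0.358]
[... 1178 characters left out ...]
5 -0.042]
tube_low 0.44 [216.576 177.293] [338.4  277.02] [0.613 0.125 0.   ] [0.61  0.124]
tube_low 0.32 [145.203 196.416] [226.88 306.9 ] [0.548 0.354 0.   ] [0.546 0.351]
batt_long 0.88 [363.315 200.794] [567.68 313.74] [ 0.541 -0.348  0.   ] [ 0.539 -0.345]
batt_long 0.75 [295.885 220.915] [462.32 345.18] [ 0.474 -0.13   0.   ] [ 0.473 -0.129]
batt_short 0.55 [146.278 196.109] [228.56 306.42] [0.549 0.35  0.   ] [0.547 0.347]
pot 0.95 [235.315 137.894] [367.68 215.46] [0.744 0.067 0.   ] [0.741 0.066]
trailer 0.81 [269.005 134.208] [420.32 209.7 ] [ 0.758 -0.044  0.   ] [ 0.754 -0.043]
[0.181 0.598 0.223] [[ 0.957 -0.29   0.   ]
 [-0.29  -0.957  0.   ]
 [ 0.    -0.    -1.   ]] 1.1 0.0187
```

View pics/scene0.png

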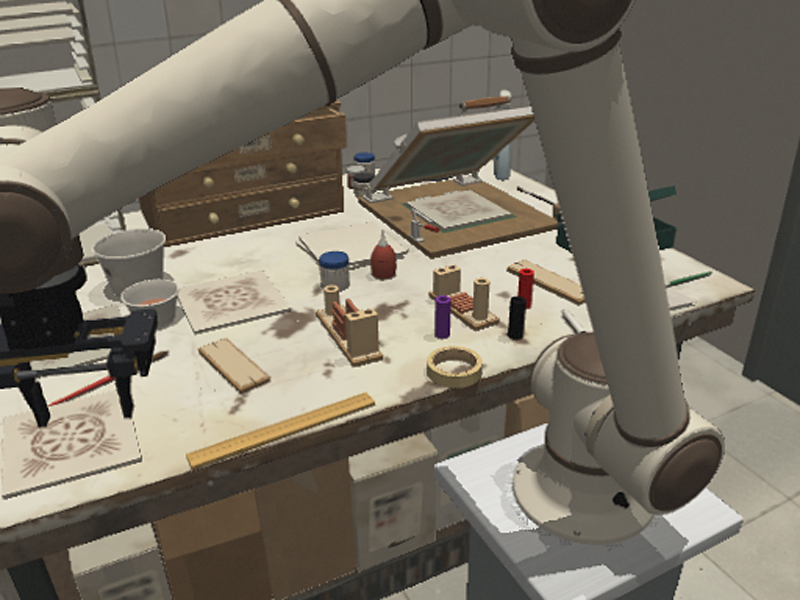

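View pics/top0.png

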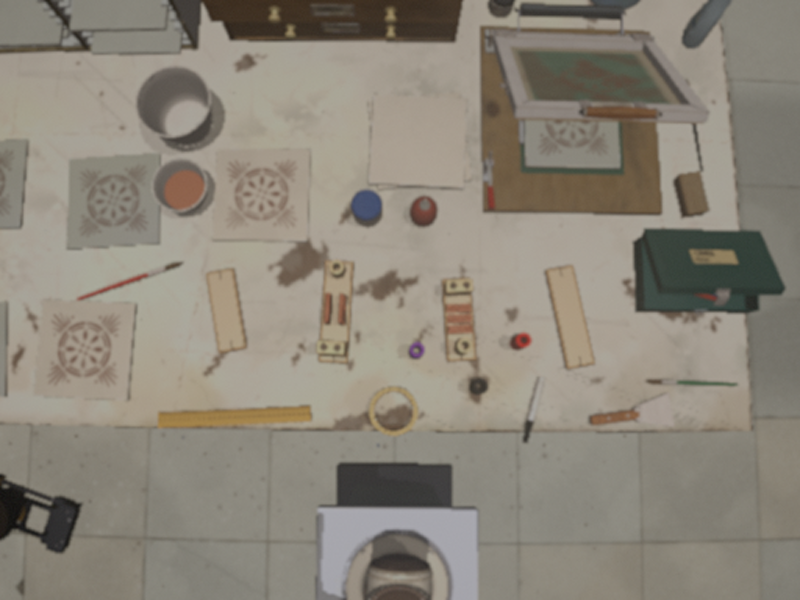

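The scene view shows the long base at about (345,335) in the 800x600 picture, with its short tube at the far end. The short base is at (465,300), with its tall tube at the near end. The decoys are purple (443,317), red (526,288) and black (516,318). The top view agrees: short batt at (226,310), long batt at (570,316). The pot is at (367,207) and the trailer at (424,210).

Next I fit silhouettes to get exact poses.

```bash
cat > fit.py <<'E'
from h import *
from scipy.optimize import minimize
def pick(p,k,xy,z):
    g=proj(p,[[*xy,z]])[0]; best=None
    for d in models.cut_out(p,k):
        e=np.array(d["extent"])*[512,384,512,384]; dist=np.hypot(*(e[:2]+e[2:]/2-g))
        if best is None or dist<best[0]: best=(dist,d["region"],d["confidence"],e)
    return best
def box(L,W,H):
    def f(x,y,yaw,z0,h=H):
        c,s=np.cos(yaw),np.sin(yaw)
        return np.array([[x+c*a-s*b,y+s*a+c*b,z] for a in(-L/2,L/2) for b in(-W/2,W/2) for z in(z0,z0+h)])
    return f
def cyl(x,y,z0,z1,R=.015):
    t=np.linspace(0,2*np.pi,40); return np.array([[x+R*np.cos(a),y+R*np.sin(a),z] for a in t for z in(z0,z1)])
S=8
def sil(p,X):
    # pixel centre convention: scale about centres
    q=cv2.convexHull(((proj(p,X)+.5)*S*16).astype(np.int32).reshape(-1,1,2))
    m=np.zeros((384*S,512*S),np.uint8); cv2.fillPoly(m,[q],255,shift=4); return cv2.resize(m,(512,384),interpolation=cv2.INTER_AREA)/255.
def hull(reg):
    c=cv2.findNonZero(reg.astype(np.uint8)); m=np.zeros((384,512),np.uint8); cv2.fillConvexPoly(m,cv2.convexHull(c),1); return m
def fit(fn,x0,step,views):
    def cost(v):
        return sum(np.abs(sil(p,fn(v))-m).sum()/m.sum() for p,m in views)
    x0=np.array(x0,float); sx=np.vstack([x0]+[x0+np.eye(len(x0))[i]*step[i] for i in range(len(x0))])
    o=minimize(cost,x0,method="Nelder-Mead",options=dict(initial_simplex=sx,maxiter=90,xatol=1e-4,fatol=1e-4)); return o.x,o.fun
E
cat > m.py <<'E'
from fit import *
np.set_printoptions(precision=4,suppress=True)
s=imaging.capture("scene");t=imaging.capture("top")
for k,L,xy in(("batt_long",.21,(.54,-.346)),("batt_short",.17,(.547,.348)),("base_long",.21,(.537,.126)),("base_short",.17,(.526,-.117))):
    for nm,ps in(("top",[t]),("both",[s,t])):
        v=[];c=[]
        for p in ps:
            b=pick(p,k,xy,.01); v.append((p,hull(b[1])));c.append((round(b[0],1),round(b[2],2)))
        B=box(L,.06,.012); x,f=fit(lambda q:B(q[0],q[1],q[2],0),[*xy,.15 if k=="batt_short" else -.15 if k=="batt_long" else 0],[.01,.01,.1],v); print(k,nm,x[:2],np.degrees(x[2]),f,c)
for k,xy,h in(("tube_high",(.47,-.117),.08),("tube_low",(.612,.125),.055)):
    v=[];c=[]
    for p in(s,t):
        b=pick(p,k,xy,.05); v.append((p,hull(b[1])));c.append((round(b[0],1),round(b[2],2),b[3]))
    print(k,fit(lambda q:cyl(q[0],q[1],q[2],q[3]),[*xy,.012,.012+h],[.01,.01,.01,.01],v),c)
for k,xy,h in(("slab_high",(.457,.125),.08),("slab_low",(.583,-.114),.055)):
    v=[];c=[];B=box(.026,.054,h)
    for p in(s,t):
        b=pick(p,k,xy,.05); v.append((p,hull(b[1])));c.append((round(b[0],1),round(b[2],2)))
    print(k,fit(lambda q:B(q[0],q[1],q[2],q[3],q[4]),[*xy,0,.012,h],[.01,.01,.1,.01,.01],v),c)
E
python3 m.py
```

```text
Traceback (most recent call last):
  File "m.py", line 8, in <module>
    b=pick(p,k,xy,.01); v.append((p,hull(b[1])));c.append((round(b[0],1),round(b[2],2)))
                                         ~^^^
TypeError: 'NoneType' object is not subscriptable
```

```bash
python3 - <<'E'
a=open('m.py').read()
a=a.replace("b=pick(p,k,xy,.01); v","b=pick(p,k,xy,.01)\n            if b is None: print('none',k,nm); continue\n            v").replace("        B=box(L","        if not v: continue\n        B=box(L")
a=a.replace("b=pick(p,k,xy,.05); v","b=pick(p,k,xy,.05)\n        if b is None: print('none',k); continue\n        v")
open('m.py','w').write(a)
E
python3 m.py; python3 -c "
from h import *;print(r.sense()['time_s'])"
```

```text
batt_long top [ 0.536  -0.3485] 11.354314619540753 0.06207479339434824 [(np.float64(1.6), 0.6)]
batt_long both [ 0.5366 -0.3482] 10.239970664909153 0.2545974488402231 [(np.float64(2.7), 0.57), (np.float64(1.6), 0.6)]
batt_short top [0.5424 0.3543] 11.319588930247669 0.04304415023369272 [(np.float64(2.2), 0.85)]
batt_short both [0.5417 0.3535] 11.17090001466803 0.1380096023650536 [(np.float64(5.7), 0.78), (np.float64(2.2), 0.85)]
base_long top [0.5422 0.1274] -2.654109923546181 0.1016514411845264 [(np.float64(2.0), 0.78)]
base_long both [0.5431 0.1269] -2.8389921071252546 0.26303654904360596 [(np.float64(3.3), 0.95), (np.float64(2.0), 0.78)]
base_short top [ 0.5276 -0.1205] 4.36747209947188 0.14998524140839134 [(np.float64(3.6), 0.7)]
base_short both [ 0.5283 -0.1216] 3.2359243709632883 0.691475368170541 [(np.float64(9.0), 0.92), (np.float64(3.6), 0.7)]
tube_high (array([ 0.4573, -0.1185,  0.0215,  0.0965]), np.float64(2.1830499788733198)) [(np.float64(3.9), 0.52, array([301.312 , 179.5968,  12.5952,  29.4912])), (np.float64(28.5), 0.55, array([301.312 , 240.    ,  12.5952,  11.2896]))]
tube_low (array([0.6229, 0.1257, 0.0205, 0.0649]), np.float64(0.27707876226024375)) [(np.float64(0.2), 0.57, array([209.408 , 181.5168,   6.912 ,  18.0864])), (np.float64(1.2), 0.65, array([211.5072, 167.616 ,   9.3184,  11.904 ]))]
slab_high (array([ 0.4618,  0.1323, -0.0469,  0.0137,  0.0766]), np.float64(0.23308030814326156)) [(np.float64(2.2), 0.69), (np.float64(1.8), 0.68)]
slab_low (array([ 0.587 , -0.1172,  0.057 ,  0.0174,  0.0469]), np.float64(0.277195786549027)) [(np.float64(3.2), 0.88), (np.float64(3.0), 0.56)]
2.35
```

Run:
```python
from fit import *
t=imaging.capture("top");s=imaging.capture("scene")
def hp(im,p,X,off,k,col):
    q=cv2.convexHull((((proj(p,X)+.5-off)*k)).astype(np.float32)).astype(np.int32); cv2.polylines(im,[q],True,col,1)
def draw(p,off,w,h,k,fn):
    im=cv2.resize(p["frame"][off[1]:off[1]+h,off[0]:off[0]+w],None,fx=k,fy=k,interpolation=cv2.INTER_CUBIC); off=np.array(off)
    hp(im,p,box(.21,.06,.012)(.5425,.127,np.radians(-2.75),0),off,k,(0,255,0))
    hp(im,p,box(.17,.06,.012)(.528,-.121,np.radians(3.8),0),off,k,(0,255,0))
    hp(im,p,cyl(.468,-.1245,.092,.0925),off,k,(255,0,0)); hp(im,p,cyl(.6224,.1235,.067,.0675),off,k,(255,0,0))
    hp(im,p,box(.026,.054,.001)(.4626,.1308,np.radians(-2.75),.091),off,k,(0,0,255))
    hp(im,p,box(.026,.054,.001)(.588,-.117,np.radians(3.8),.066),off,k,(0,0,255))
    return im
a=draw(t,[195,155],125,85,6,0);cv2.imwrite("pics/a.png",a)
b=draw(s,[195,150],140,90,5,0);cv2.imwrite("pics/b.png",b)
```

```text
(no output)
```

View pics/a.png

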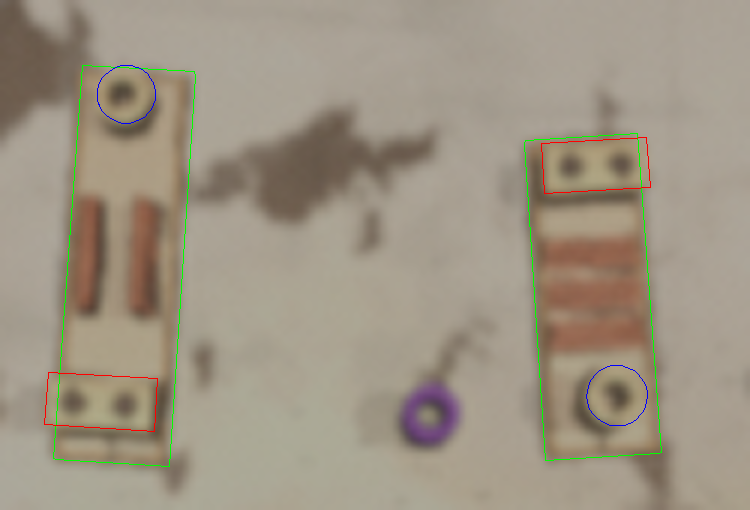

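View pics/b.png

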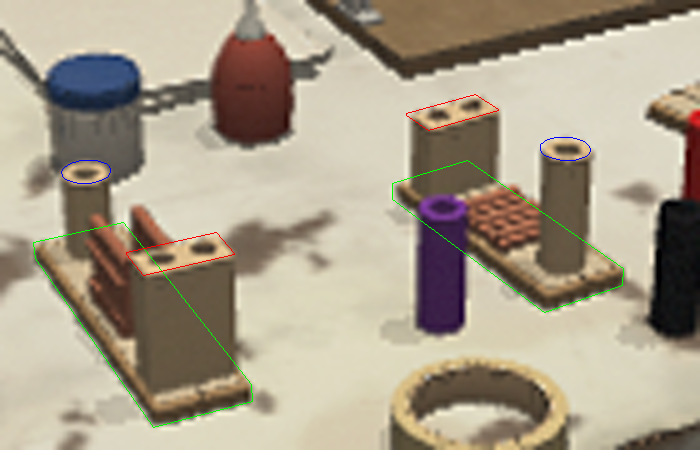

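The overlays match the props and bases within 2–3 mm, and the prop heights agree with the text. First I'll turn the tool so its x lies along world x, then go above the low tube.

{"name": "apply_moves", "arguments": {"moves": [[[0,0,0],-7],[[0,0,0],-7],[[0,0,0],-2.86],[[0.027,0.029,0],0],[[0.027,0.029,0],0]], "hand": 0.06}}

```text
time_s: 2.87
tcp_pos: [0.2345, 0.5405, 0.2219]
ee_rot: [[1.0, 0.004, -0.0], [0.004, -1.0, -0.001], [-0.0, 0.001, -1.0]]
wrist_force: [0.1, -0.3, -0.0]
gripper_width: 0.731
gripper_force: 0.0
```

{"name": "apply_moves", "arguments": {"moves": [[[0.027,0.029,0],0],[[0.027,0.029,0],0],[[0.027,0.029,0],0],[[0.027,0.029,0],0],[[0.027,0.029,0],0]]}}

```text
time_s: 3.28
tcp_pos: [0.371, 0.3938, 0.2229]
ee_rot: [[1.0, 0.001, 0.0], [0.001, -1.0, 0.001], [0.0, -0.001, -1.0]]
wrist_force: [-0.2, 0.6, 0.1]
gripper_width: 0.691
gripper_force: 0.0
```

{"name": "apply_moves", "arguments": {"moves": [[[0.028,0.03,0],0],[[0.028,0.03,0],0],[[0.028,0.03,0],0],[[0.028,0.03,0],0],[[0.028,0.03,0],0]]}}

```text
time_s: 3.7
tcp_pos: [0.5112, 0.2437, 0.2229]
ee_rot: [[1.0, 0.001, 0.001], [0.001, -1.0, 0.0], [0.001, -0.0, -1.0]]
wrist_force: [0.4, 0.8, 0.4]
gripper_width: 0.687
gripper_force: 0.0
```

{"name": "apply_moves", "arguments": {"moves": [[[0.028,0.03,0],0],[[0.028,0.03,0],0],[[0.028,0.03,0],0],[[0.028,0.03,0.02],0],[[0,0,0.02],0]]}}

```text
time_s: 4.12
tcp_pos: [0.6244, 0.1236, 0.1848]
ee_rot: [[1.0, -0.005, 0.005], [-0.005, -1.0, 0.0], [0.005, -0.0, -1.0]]
wrist_force: [0.0, 0.0, -0.3]
gripper_width: 0.692
gripper_force: 0.0
```

{"name": "apply_moves", "arguments": {"moves": [[[0,0,0.04],0],[[0,0,0.035],0],[[0,0,0],0]]}}

```text
time_s: 4.37
tcp_pos: [0.6146, 0.1258, 0.1013]
ee_rot: [[1.0, -0.002, -0.015], [-0.002, -1.0, -0.005], [-0.015, 0.005, -1.0]]
wrist_force: [-1.3, -0.4, -1.5]
gripper_width: 0.689
gripper_force: 0.0
```

{"name": "apply_moves", "arguments": {"moves": [[[0,0,0],0],[[0,0,0],0],[[0,0,0],0]]}}

```text
time_s: 4.62
tcp_pos: [0.6216, 0.129, 0.1125]
ee_rot: [[1.0, 0.002, 0.005], [0.001, -1.0, 0.002], [0.005, -0.002, -1.0]]
wrist_force: [-0.8, 0.1, -0.1]
gripper_width: 0.692
gripper_force: 0.0
```

Run:
```python
from fit import *
t=imaging.capture("scene")
im=t["frame"][150:240,195:335]; cv2.imwrite("pics/c.png",cv2.resize(im,None,fx=5,fy=5,interpolation=cv2.INTER_CUBIC)); print(r.sense()["tcp_pos"])
```

```text
[0.62137561 0.12897276 0.11238607]
```

View pics/c.png

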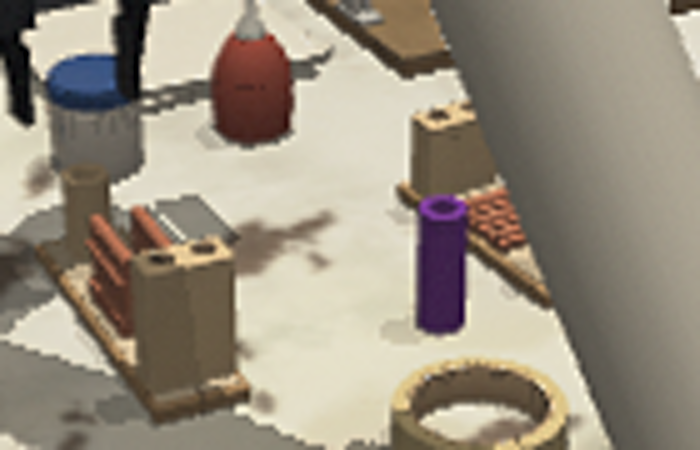

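The fingers (crop 20,110 and 130,90) straddle the low tube (87,180). I'll correct y by 5 mm, go down and grip.

{"name": "apply_moves", "arguments": {"moves": [[[0.001,0.005,0.02],0],[[0,0,0.025],0],[[0,0,0.025],0],[[0,0,0.011],0],[[0,0,0],0]]}}

```text
time_s: 5.08
tcp_pos: [0.6196, 0.1227, 0.0269]
ee_rot: [[1.0, 0.0, -0.003], [0.0, -1.0, -0.001], [-0.003, 0.001, -1.0]]
wrist_force: [0.3, -0.8, -0.6]
gripper_width: 0.692
gripper_force: 0.0
```

{"name": "apply_moves", "arguments": {"moves": [[[0,0,0],0],[[0,0,0],0],[[0,0,0],0]]}}

```text
time_s: 5.33
tcp_pos: [0.6221, 0.1237, 0.0304]
ee_rot: [[1.0, 0.001, 0.004], [0.001, -1.0, 0.001], [0.004, -0.001, -1.0]]
wrist_force: [0.4, -0.0, 1.1]
gripper_width: 0.694
gripper_force: 0.0
```

{"name": "apply_moves", "arguments": {"moves": [[[0,0,0],0],[[0,0,0],0],[[0,0,0],0],[[0,0,0],0],[[0,0,0],0]], "hand": 0.02}}

```text
time_s: 5.75
tcp_pos: [0.6208, 0.1231, 0.0284]
ee_rot: [[1.0, 0.0, 0.0], [0.0, -1.0, 0.0], [0.0, -0.0, -1.0]]
wrist_force: [0.6, 0.4, 0.5]
gripper_width: 0.401
gripper_force: 0.3
```

{"name": "apply_moves", "arguments": {"moves": [[[0,0,0],0],[[0,0,0],0],[[0,0,0],0],[[0,0,0],0],[[0,0,0],0]]}}

```text
time_s: 6.17
tcp_pos: [0.6209, 0.1231, 0.0284]
ee_rot: [[1.0, 0.001, 0.0], [0.001, -1.0, 0.0], [0.0, -0.0, -1.0]]
wrist_force: [-0.3, -0.3, 1.6]
gripper_width: 0.339
gripper_force: 30.0
```

{"name": "apply_moves", "arguments": {"moves": [[[0,0,-0.02],0],[[0,0,-0.03],0],[[0,0,-0.03],0],[[0,0,-0.02],0],[[0,0,0],0]]}}

```text
time_s: 6.58
tcp_pos: [0.6236, 0.1238, 0.1336]
ee_rot: [[1.0, 0.001, 0.009], [0.001, -1.0, 0.003], [0.009, -0.003, -1.0]]
wrist_force: [0.6, 0.3, 0.5]
gripper_width: 0.339
gripper_force: 30.0
```

{"name": "apply_moves", "arguments": {"moves": [[[-0.01,0.017,0],0],[[-0.02,0.034,0],0],[[-0.02,0.034,0],0],[[-0.012,0.026,0],0],[[0,0,0.02],0]]}}

```text
time_s: 7.0
tcp_pos: [0.5575, 0.0085, 0.1107]
ee_rot: [[1.0, -0.003, 0.003], [-0.003, -1.0, 0.0], [0.003, -0.0, -1.0]]
wrist_force: [-0.1, 0.7, -0.8]
gripper_width: 0.34
gripper_force: 30.0
```

{"name": "apply_moves", "arguments": {"moves": [[[0,0,0.03],0],[[0,0,0.03],0],[[0,0,0.015],0],[[0,0,0],0],[[0,0,0],0]]}}

```text
time_s: 7.42
tcp_pos: [0.5579, 0.0116, 0.0321]
ee_rot: [[1.0, 0.0, -0.003], [0.0, -1.0, -0.001], [-0.003, 0.001, -1.0]]
wrist_force: [0.3, -0.0, -0.5]
gripper_width: 0.337
gripper_force: 30.0
```

{"name": "apply_moves", "arguments": {"moves": [[[0,0,0],0],[[0,0,0],0],[[0,0,0],0],[[0,0,0],0]]}}

```text
time_s: 7.75
tcp_pos: [0.5594, 0.0123, 0.0344]
ee_rot: [[1.0, 0.001, 0.002], [0.001, -1.0, 0.001], [0.002, -0.001, -1.0]]
wrist_force: [-0.1, -0.3, -0.1]
gripper_width: 0.341
gripper_force: 30.0
```

Lower the last 16.5 mm gently, then release.

{"name": "apply_moves", "arguments": {"moves": [[[0,0,0.007],0],[[0,0,0.005],0],[[0,0,0.003],0],[[0,0,0.001],0],[[0,0,0],0]]}}

```text
time_s: 8.17
tcp_pos: [0.5585, 0.0119, 0.0168]
ee_rot: [[1.0, 0.0, -0.001], [0.0, -1.0, -0.0], [-0.001, 0.0, -1.0]]
wrist_force: [0.1, 0.1, -0.7]
gripper_width: 0.342
gripper_force: 30.0
```

{"name": "apply_moves", "arguments": {"moves": [[[0,0,0],0],[[0,0,0],0],[[0,0,0],0],[[0,0,0],0]]}}

```text
time_s: 8.5
tcp_pos: [0.5589, 0.012, 0.0174]
ee_rot: [[1.0, 0.0, 0.0], [0.0, -1.0, 0.0], [0.0, -0.0, -1.0]]
wrist_force: [-0.1, -0.0, -1.4]
gripper_width: 0.343
gripper_force: 30.0
```

{"name": "apply_moves", "arguments": {"moves": [[[0,0,0],0],[[0,0,0],0],[[0,0,0],0],[[0,0,0],0],[[0,0,0],0]], "hand": 0.06}}

```text
time_s: 8.92
tcp_pos: [0.5589, 0.012, 0.0174]
ee_rot: [[1.0, 0.001, 0.0], [0.001, -1.0, 0.0], [0.0, -0.0, -1.0]]
wrist_force: [-0.4, -0.5, 0.2]
gripper_width: 0.627
gripper_force: 0.0
```

{"name": "apply_moves", "arguments": {"moves": [[[0,0,-0.02],0],[[0,0,-0.035],0],[[0,0,-0.04],0],[[0,0,-0.04],0],[[-0.016,0.026,-0.01],0]]}}

```text
time_s: 9.33
tcp_pos: [0.5493, -0.0115, 0.1696]
ee_rot: [[1.0, 0.006, 0.016], [0.006, -1.0, 0.001], [0.016, -0.001, -1.0]]
wrist_force: [1.0, -0.8, 1.7]
gripper_width: 0.693
gripper_force: 0.0
```

{"name": "apply_moves", "arguments": {"moves": [[[-0.022,0.033,0],0],[[-0.022,0.033,0],0],[[-0.022,0.03,0],0],[[-0.009,0.014,0],0],[[0,0,0],0]]}}

```text
time_s: 9.75
tcp_pos: [0.4653, -0.1262, 0.1625]
ee_rot: [[1.0, -0.003, -0.001], [-0.003, -1.0, 0.0], [-0.001, -0.0, -1.0]]
wrist_force: [0.3, -0.2, 0.5]
gripper_width: 0.692
gripper_force: 0.0
```

{"name": "apply_moves", "arguments": {"moves": [[[0,0,0],0],[[0,0,0],0],[[0,0,0],0],[[0,0,0],0]]}}

```text
time_s: 10.08
tcp_pos: [0.4686, -0.1232, 0.1622]
ee_rot: [[1.0, 0.002, 0.0], [0.002, -1.0, 0.0], [0.0, -0.0, -1.0]]
wrist_force: [-0.2, 0.1, 0.1]
gripper_width: 0.689
gripper_force: 0.0
```

Run:
```python
from fit import *
t=imaging.capture("scene")
im=t["frame"][150:240,195:335]; cv2.imwrite("pics/d.png",cv2.resize(im,None,fx=5,fy=5,interpolation=cv2.INTER_CUBIC)); print(r.sense()["tcp_pos"])
```

```text
[ 0.46845833 -0.12329641  0.16211875]
```

View pics/d.png

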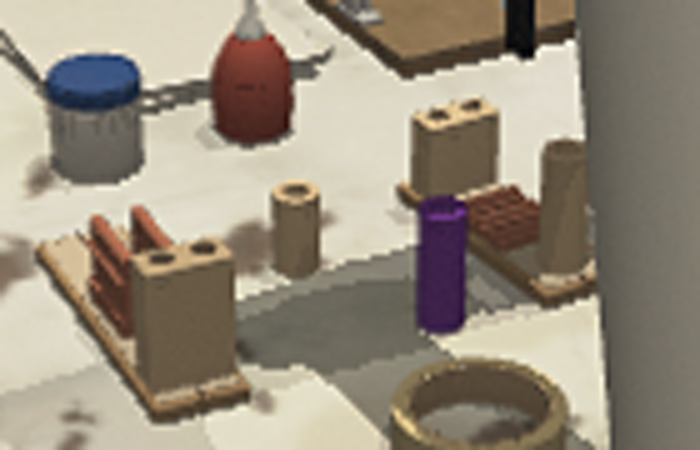

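The low tube stands upright in the strip, at crop (296,230). Now down on the high tube and grip.

{"name": "apply_moves", "arguments": {"moves": [[[0,0.001,0.02],0],[[0,0,0.035],0],[[0,0,0.035],0],[[0,0,0.016],0],[[0,0,0.006],0]]}}

```text
time_s: 10.55
tcp_pos: [0.4659, -0.1246, 0.0472]
ee_rot: [[1.0, 0.001, -0.007], [0.001, -1.0, -0.0], [-0.007, 0.0, -1.0]]
wrist_force: [0.5, 0.9, 0.6]
gripper_width: 0.691
gripper_force: 0.0
```

{"name": "apply_moves", "arguments": {"moves": [[[0,0,0],0],[[0,0,0],0],[[0,0,0],0],[[0,0,0],0]]}}

```text
time_s: 10.88
tcp_pos: [0.4691, -0.1249, 0.0517]
ee_rot: [[1.0, 0.001, 0.003], [0.001, -1.0, 0.0], [0.003, -0.0, -1.0]]
wrist_force: [-0.4, 0.4, -0.5]
gripper_width: 0.683
gripper_force: 0.0
```

{"name": "apply_moves", "arguments": {"moves": [[[0,0,0],0],[[0,0,0],0],[[0,0,0],0],[[0,0,0],0],[[0,0,0],0]], "hand": 0.02}}

```text
time_s: 11.3
tcp_pos: [0.4679, -0.1251, 0.0505]
ee_rot: [[1.0, 0.0, 0.0], [0.0, -1.0, 0.0], [0.0, -0.0, -1.0]]
wrist_force: [-0.2, 0.1, -0.1]
gripper_width: 0.396
gripper_force: 0.0
```

{"name": "apply_moves", "arguments": {"moves": [[[0,0,0],0],[[0,0,0],0],[[0,0,0],0],[[0,0,0],0],[[0,0,0],0]]}}

```text
time_s: 11.72
tcp_pos: [0.4679, -0.1251, 0.0503]
ee_rot: [[1.0, 0.001, -0.0], [0.001, -1.0, -0.0], [-0.0, 0.0, -1.0]]
wrist_force: [-0.0, 0.2, 1.0]
gripper_width: 0.337
gripper_force: 30.0
```

{"name": "apply_moves", "arguments": {"moves": [[[0,0,-0.02],0],[[0,0,-0.035],0],[[0,0,-0.04],0],[[0,0,-0.035],0],[[0.012,-0.018,-0.01],0]]}}

```text
time_s: 12.13
tcp_pos: [0.4812, -0.1085, 0.196]
ee_rot: [[1.0, -0.002, 0.009], [-0.002, -1.0, -0.001], [0.009, 0.001, -1.0]]
wrist_force: [2.6, -0.2, -0.4]
gripper_width: 0.338
gripper_force: 30.0
```

{"name": "apply_moves", "arguments": {"moves": [[[0.02,-0.034,0],0],[[0.02,-0.034,0],0],[[0.02,-0.034,0],0],[[0.02,-0.034,0],0],[[0.02,-0.034,0],0]]}}

```text
time_s: 12.55
tcp_pos: [0.58, 0.0647, 0.1899]
ee_rot: [[1.0, 0.0, -0.001], [0.0, -1.0, 0.0], [-0.001, -0.0, -1.0]]
wrist_force: [0.2, -0.0, -0.8]
gripper_width: 0.337
gripper_force: 30.0
```

{"name": "apply_moves", "arguments": {"moves": [[[0.02,-0.034,0],0],[[0.014,-0.02,0],0],[[0.008,-0.006,0],0],[[0,0,0.02],0],[[0,0,0.03],0]]}}

```text
time_s: 12.97
tcp_pos: [0.624, 0.1243, 0.1422]
ee_rot: [[1.0, 0.002, 0.006], [0.002, -1.0, 0.002], [0.006, -0.002, -1.0]]
wrist_force: [0.4, 0.1, -1.4]
gripper_width: 0.339
gripper_force: 30.0
```

{"name": "apply_moves", "arguments": {"moves": [[[0,0,0.03],0],[[0,0,0.02],0],[[0,0,0],0],[[0,0,0],0],[[0,0,0],0]]}}

```text
time_s: 13.38
tcp_pos: [0.6228, 0.123, 0.0918]
ee_rot: [[1.0, 0.001, 0.002], [0.001, -1.0, 0.0], [0.002, -0.0, -1.0]]
wrist_force: [0.4, 0.4, -0.4]
gripper_width: 0.337
gripper_force: 30.0
```

{"name": "apply_moves", "arguments": {"moves": [[[0,0,0],0],[[0,0,0],0],[[0,0,0],0],[[0,0,0],0]]}}

```text
time_s: 13.72
tcp_pos: [0.6221, 0.1232, 0.0913]
ee_rot: [[1.0, 0.0, 0.002], [0.0, -1.0, 0.001], [0.002, -0.001, -1.0]]
wrist_force: [-1.1, 0.2, -1.7]
gripper_width: 0.34
gripper_force: 30.0
```

Perfectly over the spot. Lower by 40 mm, settle, release and lift.

{"name": "apply_moves", "arguments": {"moves": [[[0,0,0.01],0],[[0,0,0.014],0],[[0,0,0.01],0],[[0,0,0.005],0],[[0,0,0.001],0]]}}

```text
time_s: 14.13
tcp_pos: [0.6213, 0.1228, 0.0503]
ee_rot: [[1.0, 0.001, -0.002], [0.001, -1.0, -0.001], [-0.002, 0.001, -1.0]]
wrist_force: [-3.4, -1.2, 7.5]
gripper_width: 0.335
gripper_force: 30.0
```

{"name": "apply_moves", "arguments": {"moves": [[[0,0,0],0],[[0,0,0],0],[[0,0,0],0],[[0,0,0],0],[[0,0,0],0]]}}

```text
time_s: 14.55
tcp_pos: [0.6216, 0.1229, 0.0503]
ee_rot: [[1.0, 0.0, -0.0], [0.0, -1.0, -0.0], [-0.0, 0.0, -1.0]]
wrist_force: [-2.1, -1.0, 2.2]
gripper_width: 0.338
gripper_force: 30.0
```

{"name": "apply_moves", "arguments": {"moves": [[[0,0,0],0],[[0,0,0],0],[[0,0,0],0],[[0,0,0],0],[[0,0,0],0]], "hand": 0.06}}

```text
time_s: 14.97
tcp_pos: [0.6219, 0.1231, 0.0502]
ee_rot: [[1.0, 0.0, 0.0], [0.0, -1.0, 0.0], [0.0, -0.0, -1.0]]
wrist_force: [0.2, 0.7, -0.3]
gripper_width: 0.626
gripper_force: 0.0
```

{"name": "apply_moves", "arguments": {"moves": [[[0,0,-0.015],0],[[0,0,-0.03],0],[[0,0,-0.03],0],[[0,0,-0.02],0],[[0,0,-0.005],0]]}}

```text
time_s: 15.38
tcp_pos: [0.6242, 0.1238, 0.155]
ee_rot: [[1.0, 0.001, 0.008], [0.001, -1.0, 0.003], [0.008, -0.003, -1.0]]
wrist_force: [0.3, -0.1, 0.1]
gripper_width: 0.69
gripper_force: 0.0
```

{"name": "apply_moves", "arguments": {"moves": [[[-0.01,0.017,0],0],[[-0.02,0.034,0],0],[[-0.02,0.034,0],0],[[-0.0125,0.026,0],0],[[0,0,0],0]]}}

```text
time_s: 15.8
tcp_pos: [0.5556, 0.0083, 0.1495]
ee_rot: [[1.0, -0.004, -0.004], [-0.004, -1.0, -0.0], [-0.004, 0.0, -1.0]]
wrist_force: [0.1, 1.0, -0.1]
gripper_width: 0.69
gripper_force: 0.0
```

{"name": "apply_moves", "arguments": {"moves": [[[0,0,0],0],[[0,0,0.015],0],[[0,0,0.02],0],[[0,0,0.01],0],[[0,0,0],0]]}}

```text
time_s: 16.22
tcp_pos: [0.5578, 0.0124, 0.1023]
ee_rot: [[1.0, 0.001, -0.006], [0.001, -1.0, -0.001], [-0.006, 0.001, -1.0]]
wrist_force: [-1.4, -1.3, -0.1]
gripper_width: 0.69
gripper_force: 0.0
```

{"name": "apply_moves", "arguments": {"moves": [[[0,0,0],0],[[0,0,0],0],[[0,0,0],0]]}}

```text
time_s: 16.47
tcp_pos: [0.5602, 0.0124, 0.1062]
ee_rot: [[1.0, 0.001, 0.002], [0.001, -1.0, 0.0], [0.002, -0.0, -1.0]]
wrist_force: [0.1, 0.2, -0.2]
gripper_width: 0.688
gripper_force: 0.0
```

Run:
```python
from fit import *
t=imaging.capture("scene")
im=t["frame"][150:240,195:335]; cv2.imwrite("pics/e.png",cv2.resize(im,None,fx=5,fy=5,interpolation=cv2.INTER_CUBIC)); print(r.sense()["tcp_pos"])
```

```text
[0.56006116 0.01237178 0.10625244]
```

View pics/e.png

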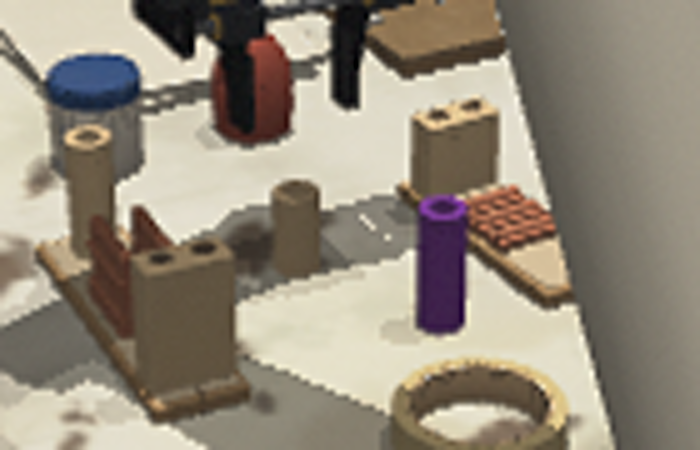

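The high tube stands on the long base at (90,190), and the fingers straddle the parked low tube.

{"name": "apply_moves", "arguments": {"moves": [[[0,0,0.02],0],[[0,0,0.03],0],[[0,0,0.025],0],[[0,0,0.0135],0],[[0,0,0],0]]}}

```text
time_s: 16.93
tcp_pos: [0.5573, 0.0115, 0.0142]
ee_rot: [[1.0, -0.0, -0.006], [-0.0, -1.0, -0.001], [-0.006, 0.001, -1.0]]
wrist_force: [-0.1, 0.1, 1.5]
gripper_width: 0.687
gripper_force: 0.0
```

{"name": "apply_moves", "arguments": {"moves": [[[0,0,0],0],[[0,0,0],0],[[0,0,0],0],[[0,0,0],0]]}}

```text
time_s: 17.27
tcp_pos: [0.5603, 0.0123, 0.0183]
ee_rot: [[1.0, 0.001, 0.003], [0.001, -1.0, 0.001], [0.003, -0.001, -1.0]]
wrist_force: [-0.3, -1.2, -0.3]
gripper_width: 0.687
gripper_force: 0.0
```

{"name": "apply_moves", "arguments": {"moves": [[[0,0,0],0],[[0,0,0],0],[[0,0,0],0],[[0,0,0],0],[[0,0,0],0]], "hand": 0.02}}

```text
time_s: 17.68
tcp_pos: [0.5593, 0.012, 0.0169]
ee_rot: [[1.0, 0.0, 0.0], [0.0, -1.0, 0.0], [0.0, -0.0, -1.0]]
wrist_force: [-1.4, -0.4, -0.2]
gripper_width: 0.397
gripper_force: 0.0
```

{"name": "apply_moves", "arguments": {"moves": [[[0,0,0],0],[[0,0,0],0],[[0,0,0],0],[[0,0,0],0],[[0,0,0],0]]}}

```text
time_s: 18.1
tcp_pos: [0.5593, 0.012, 0.0168]
ee_rot: [[1.0, 0.0, -0.0], [0.0, -1.0, -0.0], [-0.0, 0.0, -1.0]]
wrist_force: [-0.8, -1.2, 0.5]
gripper_width: 0.342
gripper_force: 30.0
```

{"name": "apply_moves", "arguments": {"moves": [[[0,0,-0.02],0],[[0,0,-0.035],0],[[0,0,-0.035],0],[[0,0,-0.03],0],[[-0.01,0.015,-0.013],0]]}}

```text
time_s: 18.52
tcp_pos: [0.5532, -0.0014, 0.1545]
ee_rot: [[1.0, 0.004, 0.01], [0.004, -1.0, 0.001], [0.01, -0.001, -1.0]]
wrist_force: [0.5, -1.1, 0.1]
gripper_width: 0.341
gripper_force: 30.0
```

{"name": "apply_moves", "arguments": {"moves": [[[-0.022,0.033,0],0],[[-0.022,0.033,0],0],[[-0.022,0.032,0],0],[[-0.012,0.018,0],0],[[-0.004,0.006,0],0]]}}

```text
time_s: 18.93
tcp_pos: [0.4646, -0.127, 0.1496]
ee_rot: [[1.0, -0.003, -0.002], [-0.003, -1.0, 0.0], [-0.002, -0.0, -1.0]]
wrist_force: [-0.3, -0.9, -0.9]
gripper_width: 0.343
gripper_force: 30.0
```

{"name": "apply_moves", "arguments": {"moves": [[[0,0,0.015],0],[[0,0,0.03],0],[[0,0,0.025],0],[[0,0,0.01],0],[[0,0,0],0]]}}

```text
time_s: 19.35
tcp_pos: [0.4655, -0.1247, 0.0671]
ee_rot: [[1.0, 0.0, -0.006], [0.0, -1.0, 0.0], [-0.006, -0.0, -1.0]]
wrist_force: [0.6, -1.0, -0.6]
gripper_width: 0.343
gripper_force: 30.0
```

{"name": "apply_moves", "arguments": {"moves": [[[0,0,0],0],[[0,0,0],0],[[0,0,0],0],[[0,0,0],0],[[0,0,0],0]]}}

```text
time_s: 19.77
tcp_pos: [0.4679, -0.1249, 0.0706]
ee_rot: [[1.0, 0.001, 0.002], [0.001, -1.0, 0.0], [0.002, -0.0, -1.0]]
wrist_force: [0.2, 0.1, -1.2]
gripper_width: 0.336
gripper_force: 30.0
```

{"name": "apply_moves", "arguments": {"moves": [[[0,0,0.01],0],[[0,0,0.014],0],[[0,0,0.01],0],[[0,0,0.005],0],[[0,0,0.001],0]]}}

```text
time_s: 20.18
tcp_pos: [0.4669, -0.1251, 0.0292]
ee_rot: [[1.0, 0.0, -0.001], [0.0, -1.0, -0.0], [-0.001, 0.0, -1.0]]
wrist_force: [-0.6, 0.2, -0.8]
gripper_width: 0.341
gripper_force: 30.0
```

{"name": "apply_moves", "arguments": {"moves": [[[0,0,0],0],[[0,0,0],0],[[0,0,0],0],[[0,0,0],0],[[0,0,0],0]]}}

```text
time_s: 20.6
tcp_pos: [0.4677, -0.125, 0.0302]
ee_rot: [[1.0, 0.001, 0.001], [0.001, -1.0, 0.0], [0.001, -0.0, -1.0]]
wrist_force: [-0.4, -0.4, -0.7]
gripper_width: 0.346
gripper_force: 30.0
```

{"name": "apply_moves", "arguments": {"moves": [[[0,0,0],0],[[0,0,0],0],[[0,0,0],0],[[0,0,0],0],[[0,0,0],0]], "hand": 0.06}}

```text
time_s: 21.02
tcp_pos: [0.4674, -0.125, 0.0298]
ee_rot: [[1.0, 0.0, 0.0], [0.0, -1.0, -0.0], [0.0, 0.0, -1.0]]
wrist_force: [0.5, 0.2, 0.1]
gripper_width: 0.63
gripper_force: 0.0
```

{"name": "apply_moves", "arguments": {"moves": [[[0,0,-0.015],0],[[0,0,-0.03],0],[[0,0,-0.03],0],[[0,0,-0.035],0],[[0,0,-0.02],0]]}}

```text
time_s: 21.43
tcp_pos: [0.4688, -0.1252, 0.1635]
ee_rot: [[1.0, 0.001, 0.005], [0.001, -1.0, -0.001], [0.005, 0.001, -1.0]]
wrist_force: [1.5, 0.2, 0.5]
gripper_width: 0.685
gripper_force: 0.0
```

{"name": "apply_moves", "arguments": {"moves": [[[0.008,0.02,0],0],[[0.012,0.038,0],0],[[0.012,0.038,0],0],[[0.012,0.038,0],0],[[0.012,0.038,0],0]], "hand": 0.087}}

```text
time_s: 21.85
tcp_pos: [0.5237, -0.2986, 0.1599]
ee_rot: [[1.0, 0.001, 0.0], [0.001, -1.0, 0.0], [0.0, -0.0, -1.0]]
wrist_force: [1.0, 0.2, 0.4]
gripper_width: 0.959
gripper_force: 0.0
```

{"name": "apply_moves", "arguments": {"moves": [[[0.008,0.032,0],0],[[0.004,0.0195,0],0],[[0,0,0.02],-5.5],[[0,0,0.03],-5.5],[[0,0,0.015],0]]}}

```text
time_s: 22.27
tcp_pos: [0.5336, -0.3483, 0.0914]
ee_rot: [[0.981, 0.192, -0.004], [0.192, -0.981, 0.003], [-0.003, -0.003, -1.0]]
wrist_force: [-1.4, -0.4, -0.9]
gripper_width: 1.002
gripper_force: 0.0
```

{"name": "apply_moves", "arguments": {"moves": [[[0,0,0],0],[[0,0,0],0],[[0,0,0],0],[[0,0,0],0],[[0,0,0],0]]}}

```text
time_s: 22.68
tcp_pos: [0.5364, -0.3487, 0.0965]
ee_rot: [[0.981, 0.192, 0.003], [0.192, -0.981, -0.001], [0.003, 0.002, -1.0]]
wrist_force: [-0.5, -0.3, 0.1]
gripper_width: 0.997
gripper_force: 0.0
```

```bash
cat > v.py <<'E'
import sys
from fit import *
cam,x0,y0,w,h,k,n=sys.argv[1],*map(int,sys.argv[2:7]),sys.argv[7]
t=imaging.capture(cam)
cv2.imwrite(f"pics/{n}.png",cv2.resize(t["frame"][y0:y0+h,x0:x0+w],None,fx=k,fy=k,interpolation=cv2.INTER_CUBIC)); s=r.sense();print(s["tcp_pos"],s["ee_rot"][0])
E
python3 v.py top 200 130 200 140 4 f
```

```text
[ 0.53622738 -0.34864562  0.0963129 ] [0.98148358 0.19152977 0.00251365]
```

View pics/f.png

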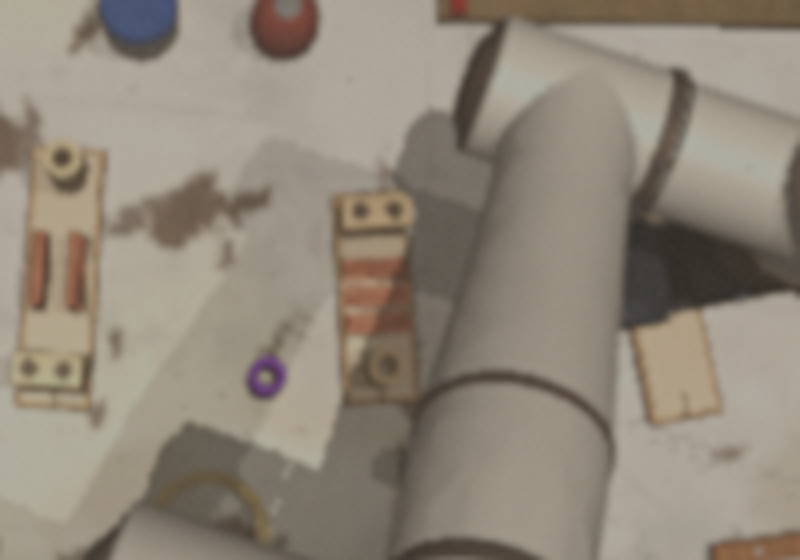

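The tubes are swapped and upright: high tube at crop (63,160) on the long base, low tube at (385,368) on the short. Now I descend on the long batt, slowing down near the bench, and close.

{"name": "apply_moves", "arguments": {"moves": [[[0,0,0.02],0],[[0,0,0.025],0],[[0,0,0.02],0],[[0,0,0.012],0],[[0,0,0.006],0]]}}

```text
time_s: 23.15
tcp_pos: [0.5348, -0.3482, 0.0104]
ee_rot: [[0.982, 0.191, -0.002], [0.191, -0.982, 0.001], [-0.002, -0.001, -1.0]]
wrist_force: [-0.1, -0.7, -0.0]
gripper_width: 0.998
gripper_force: 0.0
```

{"name": "apply_moves", "arguments": {"moves": [[[0,0,0.003],0],[[0,0,0],0],[[0,0,0],0],[[0,0,0.003],0],[[0,0,0.003],0]]}}

```text
time_s: 23.57
tcp_pos: [0.5363, -0.3488, 0.0039]
ee_rot: [[0.982, 0.191, 0.002], [0.191, -0.982, -0.001], [0.002, 0.001, -1.0]]
wrist_force: [-0.4, -0.0, -0.1]
gripper_width: 1.0
gripper_force: 0.0
```

{"name": "apply_moves", "arguments": {"moves": [[[0,0,0],0],[[0,0,0],0],[[0,0,0],0]]}}

```text
time_s: 23.82
tcp_pos: [0.5355, -0.3485, 0.0029]
ee_rot: [[0.982, 0.191, 0.0], [0.191, -0.982, -0.0], [0.0, 0.0, -1.0]]
wrist_force: [0.2, 0.3, 0.7]
gripper_width: 1.004
gripper_force: 0.0
```

{"name": "apply_moves", "arguments": {"moves": [[[0,0,0],0],[[0,0,0],0],[[0,0,0],0],[[0,0,0],0],[[0,0,0],0]], "hand": 0.05}}

```text
time_s: 24.23
tcp_pos: [0.5355, -0.3485, 0.0028]
ee_rot: [[0.982, 0.191, 0.0], [0.191, -0.982, 0.0], [0.0, -0.0, -1.0]]
wrist_force: [-1.2, 0.8, -0.9]
gripper_width: 0.707
gripper_force: 1.3
```

{"name": "apply_moves", "arguments": {"moves": [[[0,0,0],0],[[0,0,0],0],[[0,0,0],0],[[0,0,0],0],[[0,0,0],0]]}}

```text
time_s: 24.65
tcp_pos: [0.5356, -0.3486, 0.0029]
ee_rot: [[0.982, 0.191, 0.0], [0.191, -0.982, -0.0], [0.0, 0.0, -1.0]]
wrist_force: [0.1, -1.6, -0.8]
gripper_width: 0.685
gripper_force: 30.0
```

{"name": "apply_moves", "arguments": {"moves": [[[0,0,-0.01],0],[[0,0,-0.025],0],[[0,0,-0.035],0],[[0,0,-0.035],0],[[0,0,-0.035],0]]}}

```text
time_s: 25.07
tcp_pos: [0.5344, -0.3478, 0.1437]
ee_rot: [[0.982, 0.191, -0.002], [0.191, -0.982, 0.002], [-0.002, -0.002, -1.0]]
wrist_force: [1.5, -0.7, -3.3]
gripper_width: 0.69
gripper_force: 30.0
```

{"name": "apply_moves", "arguments": {"moves": [[[0,0,-0.03],3],[[0,0,-0.02],5],[[0,0,0],4],[[0,0,0],1.75],[[-0.001,-0.02,0],0]]}}

```text
time_s: 25.48
tcp_pos: [0.5346, -0.33, 0.1927]
ee_rot: [[0.999, -0.052, -0.0], [-0.052, -0.999, 0.0], [-0.0, -0.0, -1.0]]
wrist_force: [0.4, 1.1, -3.4]
gripper_width: 0.683
gripper_force: 30.0
```

{"name": "apply_moves", "arguments": {"moves": [[[-0.001,-0.035,0],0],[[-0.0015,-0.035,0],0],[[-0.0015,-0.035,0],0],[[-0.0015,-0.035,0],0],[[-0.0015,-0.035,0],0]]}}

```text
time_s: 25.9
tcp_pos: [0.5354, -0.1515, 0.1925]
ee_rot: [[0.999, -0.048, -0.002], [-0.048, -0.999, 0.001], [-0.002, -0.001, -1.0]]
wrist_force: [0.7, 0.4, -3.1]
gripper_width: 0.687
gripper_force: 30.0
```

{"name": "apply_moves", "arguments": {"moves": [[[-0.0015,-0.035,0],0],[[-0.001,-0.035,0],0],[[-0.001,-0.035,0],0],[[-0.001,-0.035,0],0],[[-0.001,-0.035,0],0]]}}

```text
time_s: 26.32
tcp_pos: [0.5381, 0.0234, 0.1927]
ee_rot: [[0.999, -0.048, -0.002], [-0.048, -0.999, 0.0], [-0.002, -0.0, -1.0]]
wrist_force: [1.5, 0.5, -4.3]
gripper_width: 0.682
gripper_force: 30.0
```

{"name": "apply_moves", "arguments": {"moves": [[[-0.001,-0.035,0],0],[[-0.0005,-0.035,0],0],[[-0.001,-0.025,0],0],[[0,-0.01,0],0],[[0,0,0],0]]}}

```text
time_s: 26.73
tcp_pos: [0.5413, 0.1288, 0.1924]
ee_rot: [[0.999, -0.045, -0.001], [-0.045, -0.999, 0.0], [-0.001, -0.0, -1.0]]
wrist_force: [-0.4, -0.7, -4.5]
gripper_width: 0.686
gripper_force: 30.0
```

{"name": "apply_moves", "arguments": {"moves": [[[0,0,0],0],[[0,0,0],0],[[0,0,0],0],[[0,0,0],0],[[0,0,0],0]]}}

```text
time_s: 27.15
tcp_pos: [0.542, 0.1258, 0.1929]
ee_rot: [[0.999, -0.049, -0.0], [-0.049, -0.999, -0.0], [-0.0, 0.0, -1.0]]
wrist_force: [-0.5, 0.4, -3.6]
gripper_width: 0.682
gripper_force: 30.0
```

```bash
cat > o.py <<'E'
import sys
from fit import *
L=float(sys.argv[1]);n=sys.argv[2];x,y,z0,yaw=map(float,sys.argv[3:7]);x1,y1,w,h=map(int,sys.argv[7:11])
s=imaging.capture("scene");off=np.array([x1,y1]);k=5
im=cv2.resize(s["frame"][y1:y1+h,x1:x1+w],None,fx=k,fy=k,interpolation=cv2.INTER_CUBIC)
for zz in(z0,z0+.012):
    q=(proj(s,box(L,.06,0)(x,y,np.radians(yaw),zz)[[0,2,6,4]])+.5-off)*k
    cv2.polylines(im,[q.astype(np.int32)],True,(0,255,0),1)
cv2.imwrite(f"pics/{n}.png",im)
E
python3 o.py .21 g .542 .126 .190 -2.75 180 110 150 115
```

```text
(no output)
```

View pics/g.png

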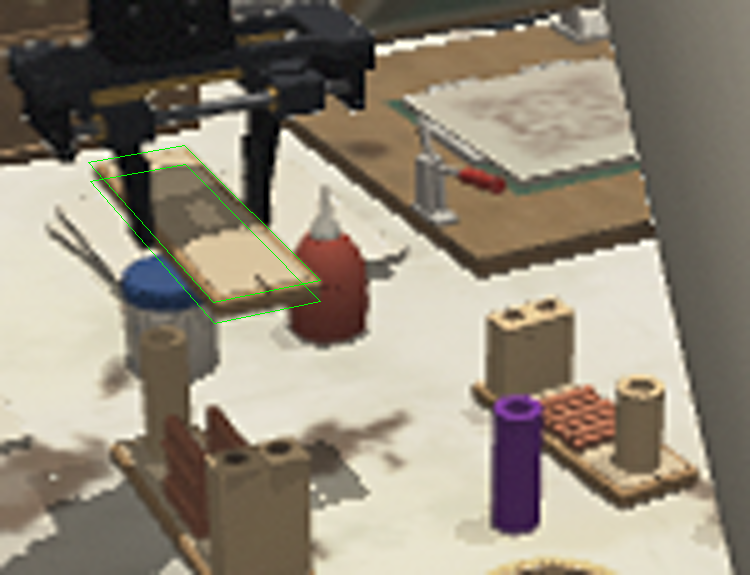

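The carried batt matches its model outline in crop (90–320, 145–320), so it is centred and level. Lowering now.

{"name": "apply_moves", "arguments": {"moves": [[[0,-0.001,0.02],0],[[0,0,0.025],0],[[0,0,0.02],0],[[0,0,0.012],0],[[0,0,0.004],0]]}}

```text
time_s: 27.62
tcp_pos: [0.5406, 0.1267, 0.1094]
ee_rot: [[0.999, -0.048, -0.005], [-0.048, -0.999, -0.002], [-0.004, 0.002, -1.0]]
wrist_force: [-0.6, -0.9, -3.8]
gripper_width: 0.683
gripper_force: 30.0
```

{"name": "apply_moves", "arguments": {"moves": [[[0,0,0],0],[[0,0,0],0],[[0,0,0],0],[[0,0,0],0]]}}

```text
time_s: 27.95
tcp_pos: [0.5429, 0.128, 0.1131]
ee_rot: [[0.999, -0.047, 0.002], [-0.047, -0.999, 0.001], [0.002, -0.001, -1.0]]
wrist_force: [-0.0, -0.2, -4.4]
gripper_width: 0.684
gripper_force: 30.0
```

{"name": "apply_moves", "arguments": {"moves": [[[0,0,0.004],0],[[0,0,0.005],0],[[0,0,0.004],0],[[0,0,0.002],0],[[0,0,0],0]]}}

```text
time_s: 28.37
tcp_pos: [0.5415, 0.1275, 0.0959]
ee_rot: [[0.999, -0.048, -0.002], [-0.048, -0.999, -0.001], [-0.002, 0.001, -1.0]]
wrist_force: [-0.6, 0.5, -3.2]
gripper_width: 0.684
gripper_force: 30.0
```

{"name": "apply_moves", "arguments": {"moves": [[[0,0,0],0],[[0,0,0],0],[[0,0,0],0],[[0,0,0],0]]}}

```text
time_s: 28.7
tcp_pos: [0.5422, 0.1278, 0.097]
ee_rot: [[0.999, -0.047, 0.0], [-0.047, -0.999, 0.0], [0.0, -0.0, -1.0]]
wrist_force: [0.0, 0.2, -2.3]
gripper_width: 0.685
gripper_force: 30.0
```

{"name": "apply_moves", "arguments": {"moves": [[[0,0,0.001],0],[[0,0,0.001],0],[[0,0,0],0],[[0,0,0],0],[[0,0,0],0]]}}

```text
time_s: 29.12
tcp_pos: [0.5422, 0.1277, 0.0948]
ee_rot: [[0.999, -0.048, 0.0], [-0.048, -0.999, 0.0], [0.0, -0.0, -1.0]]
wrist_force: [-0.5, 0.4, -2.6]
gripper_width: 0.684
gripper_force: 30.0
```

{"name": "apply_moves", "arguments": {"moves": [[[0,0,0.0005],0],[[0,0,0],0],[[0,0,0],0],[[0,0,0],0]]}}

```text
time_s: 29.45
tcp_pos: [0.5422, 0.1277, 0.0948]
ee_rot: [[0.999, -0.047, 0.0], [-0.047, -0.999, 0.0], [0.0, -0.0, -1.0]]
wrist_force: [-1.3, 0.2, 1.9]
gripper_width: 0.685
gripper_force: 30.0
```

Contact: the force has turned upward and z stopped at 0.0948. Release slowly, then lift.

{"name": "apply_moves", "arguments": {"moves": [[[0,0,0],0],[[0,0,0],0],[[0,0,0],0],[[0,0,0],0],[[0,0,0],0]], "hand": 0.087}}

```text
time_s: 29.87
tcp_pos: [0.5422, 0.1277, 0.0943]
ee_rot: [[0.999, -0.048, 0.0], [-0.048, -0.999, 0.0], [0.0, -0.0, -1.0]]
wrist_force: [-0.1, -0.4, 0.7]
gripper_width: 0.958
gripper_force: 0.0
```

{"name": "apply_moves", "arguments": {"moves": [[[0,0,0],0],[[0,0,0],0],[[0,0,-0.01],0],[[0,0,-0.03],0],[[0,0,-0.03],0]]}}

```text
time_s: 30.28
tcp_pos: [0.5413, 0.1272, 0.1645]
ee_rot: [[0.999, -0.047, -0.003], [-0.047, -0.999, -0.002], [-0.003, 0.002, -1.0]]
wrist_force: [0.7, 0.3, 0.9]
gripper_width: 1.001
gripper_force: 0.0
```

{"name": "apply_moves", "arguments": {"moves": [[[-0.001,-0.016,0],0],[[-0.002,-0.036,0],0],[[-0.002,-0.036,0],0],[[-0.002,-0.036,0],0],[[-0.002,-0.036,0],0]]}}

```text
time_s: 30.7
tcp_pos: [0.5407, 0.2895, 0.1656]
ee_rot: [[0.999, -0.048, 0.001], [-0.048, -0.999, 0.001], [0.001, -0.001, -1.0]]
wrist_force: [0.5, 0.4, -0.7]
gripper_width: 1.001
gripper_force: 0.0
```

{"name": "apply_moves", "arguments": {"moves": [[[-0.002,-0.036,0],-4],[[0,-0.022,0],-5],[[0,-0.007,0.015],-5],[[0,0,0.03],0],[[0,0,0.015],0]]}}

```text
time_s: 31.12
tcp_pos: [0.5379, 0.3534, 0.1024]
ee_rot: [[0.98, 0.197, -0.002], [0.197, -0.981, -0.001], [-0.002, 0.001, -1.0]]
wrist_force: [-1.1, -0.8, -1.0]
gripper_width: 0.997
gripper_force: 0.0
```

{"name": "apply_moves", "arguments": {"moves": [[[0,0,0],0],[[0,0,0],0],[[0,0,0],0],[[0,0,0],0],[[0,0,0],0]]}}

```text
time_s: 31.53
tcp_pos: [0.5399, 0.3534, 0.1061]
ee_rot: [[0.981, 0.195, 0.002], [0.195, -0.981, 0.002], [0.003, -0.002, -1.0]]
wrist_force: [-0.4, -0.3, 0.1]
gripper_width: 0.999
gripper_force: 0.0
```

```bash
python3 v.py scene 110 140 160 115 5 i
```

```text
[0.53975804 0.35327939 0.10583869] [0.98073314 0.19534343 0.00186082]
```

View pics/i.png

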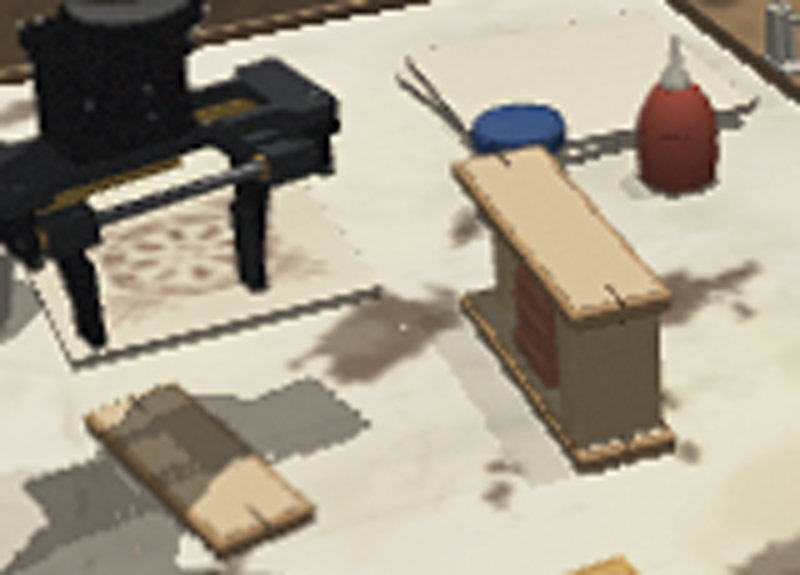

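The long batt lies level and in line on the high setting. The short batt is at crop (200,470) under the fingers. Descend and grip.

{"name": "apply_moves", "arguments": {"moves": [[[0.002,0,0.02],0],[[0,0,0.03],0],[[0,0,0.025],0],[[0,0,0.013],0],[[0,0,0.005],0]]}}

```text
time_s: 32.0
tcp_pos: [0.5401, 0.3522, 0.009]
ee_rot: [[0.981, 0.195, -0.003], [0.195, -0.981, -0.003], [-0.004, 0.002, -1.0]]
wrist_force: [-0.2, 0.6, -0.4]
gripper_width: 1.008
gripper_force: 0.0
```

{"name": "apply_moves", "arguments": {"moves": [[[0,0,0.003],0],[[0,0,0],0],[[0,0,0],0],[[0,0,0.003],0],[[0,0,0.003],0]]}}

```text
time_s: 32.42
tcp_pos: [0.5418, 0.354, 0.0036]
ee_rot: [[0.981, 0.196, 0.002], [0.196, -0.981, 0.002], [0.002, -0.002, -1.0]]
wrist_force: [-0.7, 0.1, -0.1]
gripper_width: 1.0
gripper_force: 0.0
```

{"name": "apply_moves", "arguments": {"moves": [[[0,0,0],0],[[0,0,0],0],[[0,0,0],0]]}}

```text
time_s: 32.67
tcp_pos: [0.5412, 0.3534, 0.0025]
ee_rot: [[0.981, 0.196, 0.0], [0.196, -0.981, 0.0], [0.0, -0.0, -1.0]]
wrist_force: [-0.6, -0.2, -0.4]
gripper_width: 0.997
gripper_force: 0.0
```

{"name": "apply_moves", "arguments": {"moves": [[[0,0,0],0],[[0,0,0],0],[[0,0,0],0],[[0,0,0],0],[[0,0,0],0]], "hand": 0.05}}

```text
time_s: 33.08
tcp_pos: [0.5412, 0.3534, 0.0023]
ee_rot: [[0.981, 0.196, 0.0], [0.196, -0.981, 0.0], [0.0, -0.0, -1.0]]
wrist_force: [-1.0, 1.9, 0.8]
gripper_width: 0.709
gripper_force: 1.8
```

{"name": "apply_moves", "arguments": {"moves": [[[0,0,0],0],[[0,0,0],0],[[0,0,0],0],[[0,0,0],0],[[0,0,0],0]]}}

```text
time_s: 33.5
tcp_pos: [0.5412, 0.3535, 0.0023]
ee_rot: [[0.981, 0.196, 0.0], [0.196, -0.981, 0.0], [0.0, -0.0, -1.0]]
wrist_force: [-0.0, 0.1, -0.0]
gripper_width: 0.688
gripper_force: 30.0
```

{"name": "apply_moves", "arguments": {"moves": [[[0,0,-0.01],0],[[0,0,-0.025],0],[[0,0,-0.035],0],[[0,0,-0.035],0],[[0,0,-0.035],0]]}}

```text
time_s: 33.92
tcp_pos: [0.5404, 0.3526, 0.1436]
ee_rot: [[0.981, 0.195, -0.002], [0.195, -0.981, -0.001], [-0.002, 0.001, -1.0]]
wrist_force: [1.3, 1.2, -2.3]
gripper_width: 0.685
gripper_force: 30.0
```

{"name": "apply_moves", "arguments": {"moves": [[[0,0,-0.035],2],[[0,0,-0.02],3.5],[[0,0,-0.005],2],[[-0.0017,0.018,0],0],[[-0.0033,0.035,0],0]]}}

```text
time_s: 34.33
tcp_pos: [0.5394, 0.3022, 0.2027]
ee_rot: [[0.998, 0.069, 0.001], [0.069, -0.998, 0.002], [0.001, -0.002, -1.0]]
wrist_force: [0.4, -0.7, -3.2]
gripper_width: 0.687
gripper_force: 30.0
```

{"name": "apply_moves", "arguments": {"moves": [[[-0.0033,0.035,0],0],[[-0.0033,0.035,0],0],[[-0.0033,0.035,0],0],[[-0.0033,0.035,0],0],[[-0.0033,0.035,0],0]]}}

```text
time_s: 34.75
tcp_pos: [0.5336, 0.1225, 0.2024]
ee_rot: [[0.998, 0.066, -0.001], [0.066, -0.998, -0.0], [-0.001, 0.0, -1.0]]
wrist_force: [0.2, 0.3, -2.7]
gripper_width: 0.69
gripper_force: 30.0
```

{"name": "apply_moves", "arguments": {"moves": [[[-0.0033,0.035,0],0],[[-0.0033,0.035,0],0],[[-0.0033,0.035,0],0],[[-0.0033,0.035,0],0],[[-0.0033,0.035,0],0]]}}

```text
time_s: 35.17
tcp_pos: [0.5286, -0.053, 0.2026]
ee_rot: [[0.998, 0.066, -0.001], [0.066, -0.998, 0.0], [-0.001, -0.0, -1.0]]
wrist_force: [0.4, -0.5, -2.5]
gripper_width: 0.688
gripper_force: 30.0
```

{"name": "apply_moves", "arguments": {"moves": [[[-0.003,0.035,0],0],[[-0.002,0.023,0],0],[[-0.001,0.012,0],0],[[0,0,0],0],[[0,0,0],0]]}}

```text
time_s: 35.58
tcp_pos: [0.5279, -0.1217, 0.2022]
ee_rot: [[0.998, 0.064, -0.001], [0.064, -0.998, 0.0], [-0.001, -0.0, -1.0]]
wrist_force: [0.3, 0.6, -2.8]
gripper_width: 0.682
gripper_force: 30.0
```

{"name": "apply_moves", "arguments": {"moves": [[[0,0,0],0],[[0,0,0],0],[[0,0,0],0],[[0,0,0],0],[[0,0,0],0]]}}

```text
time_s: 36.0
tcp_pos: [0.5284, -0.1208, 0.2023]
ee_rot: [[0.998, 0.067, -0.0], [0.067, -0.998, 0.0], [-0.0, -0.0, -1.0]]
wrist_force: [-0.6, -0.1, -3.0]
gripper_width: 0.686
gripper_force: 30.0
```

{"name": "apply_moves", "arguments": {"moves": [[[0,0,0.02],0],[[0,0,0.03],0],[[0,0,0.03],0],[[0,0,0.022],0],[[0,0,0.012],0]]}}

```text
time_s: 36.42
tcp_pos: [0.5264, -0.1212, 0.0853]
ee_rot: [[0.998, 0.066, -0.005], [0.066, -0.998, 0.0], [-0.005, -0.001, -1.0]]
wrist_force: [-1.1, 0.3, -3.0]
gripper_width: 0.69
gripper_force: 30.0
```

{"name": "apply_moves", "arguments": {"moves": [[[0,0,0],0],[[0,0,0],0],[[0,0,0],0],[[0,0,0],0],[[0,0,0],0]]}}

```text
time_s: 36.83
tcp_pos: [0.5293, -0.1214, 0.0897]
ee_rot: [[0.998, 0.066, 0.003], [0.066, -0.998, 0.0], [0.003, 0.0, -1.0]]
wrist_force: [0.7, -0.1, -1.9]
gripper_width: 0.683
gripper_force: 30.0
```

{"name": "apply_moves", "arguments": {"moves": [[[0,0,0.004],0],[[0,0,0.006],0],[[0,0,0.004],0],[[0,0,0.002],0],[[0,0,0],0]]}}

```text
time_s: 37.25
tcp_pos: [0.5278, -0.1215, 0.0714]
ee_rot: [[0.998, 0.066, -0.002], [0.066, -0.998, -0.0], [-0.002, -0.0, -1.0]]
wrist_force: [0.9, -0.5, -1.9]
gripper_width: 0.682
gripper_force: 30.0
```

{"name": "apply_moves", "arguments": {"moves": [[[0,0,0],0],[[0,0,0],0],[[0,0,0],0],[[0,0,0],0]]}}

```text
time_s: 37.58
tcp_pos: [0.5286, -0.1215, 0.0725]
ee_rot: [[0.998, 0.066, 0.0], [0.066, -0.998, -0.0], [0.0, 0.0, -1.0]]
wrist_force: [0.5, 0.1, -1.7]
gripper_width: 0.684
gripper_force: 30.0
```

{"name": "apply_moves", "arguments": {"moves": [[[0,0,0.001],0],[[0,0,0.001],0],[[0,0,0.0005],0],[[0,0,0],0],[[0,0,0],0]]}}

```text
time_s: 38.0
tcp_pos: [0.5283, -0.1215, 0.0697]
ee_rot: [[0.998, 0.066, -0.0], [0.066, -0.998, -0.0], [-0.0, 0.0, -1.0]]
wrist_force: [-0.4, -0.6, -3.0]
gripper_width: 0.691
gripper_force: 30.0
```

{"name": "apply_moves", "arguments": {"moves": [[[0,0,0.0005],0],[[0,0,0],0],[[0,0,0],0],[[0,0,0],0]]}}

```text
time_s: 38.33
tcp_pos: [0.5283, -0.1215, 0.0693]
ee_rot: [[0.998, 0.066, -0.0], [0.066, -0.998, 0.0], [-0.0, -0.0, -1.0]]
wrist_force: [1.2, -0.4, -1.9]
gripper_width: 0.678
gripper_force: 30.0
```

{"name": "apply_moves", "arguments": {"moves": [[[0,0,0.0005],0],[[0,0,0.0005],0],[[0,0,0],0],[[0,0,0],0],[[0,0,0],0]]}}

```text
time_s: 38.75
tcp_pos: [0.5284, -0.1215, 0.0692]
ee_rot: [[0.998, 0.066, 0.0], [0.066, -0.998, -0.0], [0.0, 0.0, -1.0]]
wrist_force: [-3.3, 1.3, 6.7]
gripper_width: 0.685
gripper_force: 30.0
```

{"name": "apply_moves", "arguments": {"moves": [[[0,0,0],0],[[0,0,0],0],[[0,0,0],0],[[0,0,0],0],[[0,0,0],0]], "hand": 0.087}}

```text
time_s: 39.17
tcp_pos: [0.5285, -0.1216, 0.0682]
ee_rot: [[0.998, 0.066, 0.0], [0.066, -0.998, -0.0], [0.0, 0.0, -1.0]]
wrist_force: [0.1, 0.0, -0.6]
gripper_width: 0.958
gripper_force: 0.0
```

{"name": "apply_moves", "arguments": {"moves": [[[0,0,0],0],[[0,0,0],0],[[0,0,-0.01],0],[[0,0,-0.03],0],[[0,0,-0.04],0]]}}

```text
time_s: 39.58
tcp_pos: [0.5261, -0.1215, 0.1469]
ee_rot: [[0.998, 0.065, -0.008], [0.065, -0.998, 0.0], [-0.008, -0.001, -1.0]]
wrist_force: [1.0, 0.6, -0.9]
gripper_width: 0.998
gripper_force: 0.0
```

{"name": "apply_moves", "arguments": {"moves": [[[0,0,-0.04],0],[[0,0,-0.04],0],[[0,0.035,-0.01],0],[[0,0.04,0],0],[[0,0.04,0],0]]}}

```text
time_s: 40.0
tcp_pos: [0.5367, -0.237, 0.2415]
ee_rot: [[0.998, 0.068, 0.005], [0.068, -0.998, -0.001], [0.005, 0.001, -1.0]]
wrist_force: [0.6, 0.1, -0.5]
gripper_width: 0.995
gripper_force: 0.0
```

{"name": "apply_moves", "arguments": {"moves": [[[0,0.04,0],0],[[0,0.04,0],0],[[0,0.03,0],0],[[0,0,0],0],[[0,0,0],0]]}}

```text
time_s: 40.42
tcp_pos: [0.5426, -0.3475, 0.2381]
ee_rot: [[0.998, 0.063, -0.001], [0.063, -0.998, 0.0], [-0.001, -0.0, -1.0]]
wrist_force: [-0.4, -0.6, -0.4]
gripper_width: 0.995
gripper_force: 0.0
```

Run:
```python
from fit import *
ims=[]
for cam,(x1,y1,w,h) in(("scene",(190,130,150,112)),("top",(195,130,125,112))):
    s=imaging.capture(cam);off=np.array([x1,y1]);k=2.9
    im=cv2.resize(s["frame"][y1:y1+h,x1:x1+w],None,fx=k,fy=k,interpolation=cv2.INTER_CUBIC)
    for L,x,y,z,yaw in((.21,.5425,.127,.104,-2.75),(.17,.528,-.1213,.079,3.75)):
        q=(proj(s,box(L,.06,0)(x,y,np.radians(yaw),z)[[0,2,6,4]])+.5-off)*k
        cv2.polylines(im,[q.astype(np.int32)],True,(0,255,0),1)
    ims.append(im)
h=min(i.shape[0] for i in ims); cv2.imwrite("pics/j.png",np.hstack([i[:h] for i in ims]))
```

```text
(no output)
```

View pics/j.png

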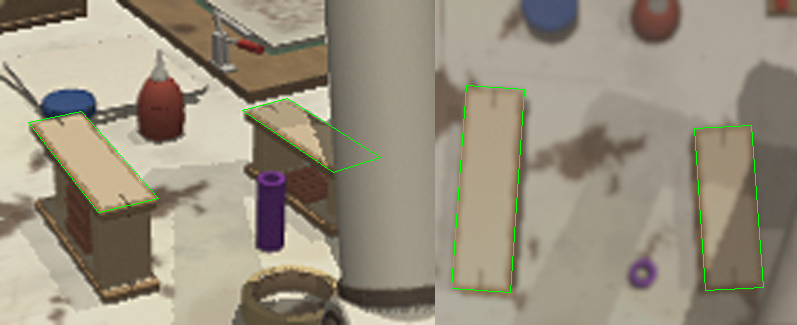

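Both batts lie on the target outlines in both views (long batt at about (92,160) and (488,190), short batt at (290,130) and (728,207)), and the pot and trailer have not moved. Handing in.

```bash
python3 -c "
from station import r
print(r.finish_job())"
```

```text
the job is handed in; nothing more can be done
None
```

I swapped the tube props and laid both batts on their own settings. In the last pictures both batts sat in line with their bases, and the pot and trailer had not moved. I handed the job in at about 40 s, and the hand-in call returned no verdict.

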